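# Stack a circuit board and its cover on stepped standoffs

### The arm

A 6-joint arm with a two-finger parallel gripper is mounted at the origin on a cart in front of the work surface, level with it; the furniture and walls round the work are solid. World frame = base frame: x ahead of the robot, y to its left, z up, the work surface at z = 0. Lengths are in m, angles in rad, forces in N, time in s.
With the tool pointing down it reaches from about 0.35 to 0.85 m from the base axis. Payload 8.1 kg.
Tool frame: the origin (TCP) lies at the centre of the arm's flange, where the gripper is bolted on; the fingertips stand 186 mm ahead of it and the grasp point (between the pads) lies 167 mm ahead of it (robot.grasp_offset is the distance from the TCP to the grasp point, in m); z points along the fingers, y is the line along which they close (so a half turn about z gives the same grasp; the last joint's range is limited). The gripper opens to 93 mm and grips with 3 to 60 N. Pads are 15 mm wide; open, the fingers measure 128 mm over their backs; the gripper's body (75 mm by 188 mm) begins 65 mm behind the grasp point.
Start: joints at [-0.085, 0.13, 1.488, -0, 1.523, -0.085], TCP at [0.6, 0, 0.405] pointing down, gripper open.
Joint ranges: [-2.96, 2.96], [-0.89, 2.26], [0.02, 2.5], [-1.34, 4.48], [0, 2.73], [-2.66, 2.66]. Speed limits (rad/s): [2.39, 2.39, 2.79, 3.14, 3.14, 3.14].

### API

Orientations are given as a rotation vector (axis times angle).
In Python, from plant import robot gives the robot as it stands.
- The arm moves only by the tool drive_tool, never from a script. Its argument "moves" is one flat list of numbers, 7 for each row, row after row: the finger opening in mm, from 0 to 93, then the shift along the tool's x, y, z in mm, then the turn, a rotation vector about the tool's x, y, z in degrees. A call has 1 to 8 rows; each row shifts and turns the commanded pose from where the row before left it, along the tool's axes as they then stand; what a row does not reach is not made up. A row lasts 1/10 s, in which the tool goes at most 50 mm and 8.59 degrees, less where a joint would pass 70% of its speed; a pose out of reach is approached as far as the arm can. A call is refused whole if a number of a shift passes 50 or a number of a turn 8.59, either way. A call with a gripper value outside its range is refused whole. The fingers move at their own pace and stop on an object; "grip_force" is the grip in N (left out, the last holds). Time passes only in rows, so rows that do not move let the fingers close. It gives the time, the measured TCP pose, the force, the opening and the grip force at its end, in the units of the state.
- robot.read_state(): the state, without advancing time (a new reading comes with each control period).
- robot.read_camera(name): name is "scene" or "side" or "wrist"; returns a dict with "color" (400x640x3 uint8, red, green, blue), "depth" (400x640 float32, m along the optical axis (not along the pixel's ray), 0 where there is no reading), "mtx" (3x3 intrinsics, pixels), "R" (3x3) and "t" (3): a world point X has camera coordinates R X + t. Camera axes: x right, y down, z forward; pixel columns grow to the right and rows downward; lengths in m; the calibration is good to about 2 mm. A picture is of the moment at which its call begins.
- robot.close_job(): hands the job in; it is judged then, once.
The state is a dict: "t": time; "q": joint angles; "dq": joint speeds; "joint_torque": joint torques, N m; "tool_pos": TCP position; "orientation": TCP orientation; "force": force on the tool from outside, world axes, zero at the start; "wrist_torque": the same for the moment, N m; "opening": finger opening in m; "gripper_force": force on a finger pad.
Only numpy, scipy, OpenCV 4.12 (cv2) and the standard library are available. Lean on these libraries where they do the work, as an engineer would, in place of code of your own. Each camera call takes 0.05 s, during which the arm holds its last target. There are 200 camera calls.

### The job

Take the green circuit board out of the upright rack, lay it flat on the mat or the bench with its component side up, and take it again by its long edges to lower it over the four standoff posts of the grey base until it rests flat on their lower steps, component side up. Then stack the orange cover plate over the same posts until it lies flat on their upper steps. Let go of both, and leave the green-lidded pot, the caliper and the loupe where they are.

Things in the scene. Friction and masses are not known exactly. Their poses are not given: they have to be found in the camera images.
- board_center (a point): Centre (mid-thickness) of the loose green circuit board, 150 (x) x 60 (y) x 6 mm, 0.15 kg. +z: component side (two black chips, a white connector, up to 10 mm tall, 26 to 48 mm from the middle along x; within 20 mm of the middle both sides are bare). Other side: flat aluminium sheet. Four 15.5 mm holes at x +-62, y +-17. Starts upright in the rack, y axis up, component side away from the robot.
- cover_center (a point): Centre (mid-thickness) of the loose orange cover plate, 150 (x) x 60 (y) x 6 mm, 0.13 kg, black vent stripes, both sides alike. Four 9.5 mm holes at x +-62, y +-17. Starts lying flat on the bench.
- base_low (a point): Where the board's centre is when seated (underside 40 mm above the bench): in the middle of the four posts of the fixed grey base, 43 mm above the bench. x along the base's length (176 mm), y along its width (84 mm), z up. Posts at x +-62, y +-17 mm. Board and cover fit either way round (x along + or - x).
- base_high (a point): Where the cover's centre is when seated: 68 mm above the bench, straight above base_low, same axes. Each post is stepped: 19 mm thick up to 40 mm above the bench (lower step), 13 mm thick up to 65 mm (upper step), then a 7 mm pin with coned tip up to 85.5 mm. The base plate is 12 mm thick.
- rack: Fixed grey rack, 70 (x) x 176 (y) mm, origin mid-underside, x away from the robot. Floor 8 mm thick; cheeks at both ends (56 mm or more from the middle along y, 32 mm high) form a slot along y, 9 mm wide, 24 mm deep, holding the board's ends; the board's edges are 8 and 68 mm above the bench, it may lean up to 5 degrees. Open between the cheeks.
- mat: Blue mat, 110 (x) x 200 (y) mm, 3 mm thick, fixed on the bench behind the rack as the robot sees it, origin mid-underside, x away from the robot: a free place to lay the board. A board that leans on its lower edge, component side slanting up, folds down flat unharmed when let go.
- green_pot: Bystander: small pot with green lid, 52 mm wide, 50 mm high, origin in the middle of its underside.
- caliper: Bystander: digital caliper lying flat, 73 x 201 x 21 mm, origin in the middle of its underside.
- loupe: Bystander: black eye loupe, 35 mm wide, 27 mm high, origin in the middle of its underside.

How it is judged:
By the outcome, as a careful person would: the job done as asked, in the order asked, and still so for the second after the job is handed in, with the robot touching nothing.
It also fails if it takes over 72 s, if anything falls off the work surface, if the arm or the gripper's body presses on something with over 40 N, if the wrist force passes 120 N, or if a joint passes its speed limit or range.

## Working session

There is one attempt and no reset: what is moved stays moved. The work goes in short steps, Python scripts to look and compute and a tool call to move; the robot and the scene stay as the last step left them, time stands still between calls to the robot, and variables do not carry over. Pictures are saved under pics/ and viewed, at most 10 in all, crops included, and the job is handed in when it is done.

Besides the shell and the picture viewer there is one more tool, called after "Request:" in YAML: its name, and indented under it one key for each argument. drive_tool: Moves the arm, as the interface text tells. Its arguments: {"type":"object","properties":{"moves":{"type":"array","items":{"type":"number"}},"grip_force":{"type":"number"}},"required":["moves"]}

```bash
mkdir -p pics; ls
cat > h.py <<'E'
import numpy as np, cv2
from plant import robot
def cam(n):
    return robot.read_camera(n)
def cloud(c):
    d=c["depth"];v,u=np.mgrid[0:400,0:640];K=c["mtx"]
    P=np.stack([(u-K[0,2])/K[0,0]*d,(v-K[1,2])/K[1,1]*d,d],-1)
    X=(P-c["t"])@c["R"]; X[d==0]=np.nan
    return X
E
python3 - <<'E'
from h import *
a=cam("scene");b=cam("side")
for n,c in(("scene",a),("side",b)):
    cv2.imwrite(f"pics/{n}0.png",c["color"][...,::-1]); np.savez(n+"0.npz",**c)
    print(n,-c["R"].T@c["t"], c["R"][2])
print(robot.read_state())
E
```

```text
pics
scene [ 0.17091806 -0.51516358  0.84826726] [ 0.42589679  0.48230557 -0.76550197]
side [0.3414598  0.95219275 0.53943273] [ 0.20827601 -0.87969155 -0.42750893]
{'t': 0.1, 'q': array([-8.53960450e-02,  1.31096819e-01,  1.48916798e+00,  2.28965418e-06,
        1.52296896e+00, -8.54019003e-02]), 'dq': array([-2.55661428e-03, -1.95437786e-03, -1.20538184e-03,  2.46970574e-04,
        7.34343595e-05, -2.32274898e-04]), 'joint_torque': array([ 2.89806376e-03, -5.61339462e+01, -4.93095982e+01,  7.72326719e-02,
        2.89617141e-02, -2.83941080e-05]), 'tool_pos': array([5.99801604e-01, 4.21380731e-05, 4.03786717e-01]), 'orientation': array([-2.22054619e+00, -2.22055894e+00,  1.65728606e-03]), 'force': array([-0.37186764,  0.6630945 ,  0.82246277]), 'wrist_torque': array([-0.02163021, -0.01568988, -0.02549462]), 'gripper_force': 0.0, 'opening': 0.09326233898326076}
```

View pics/scene0.png

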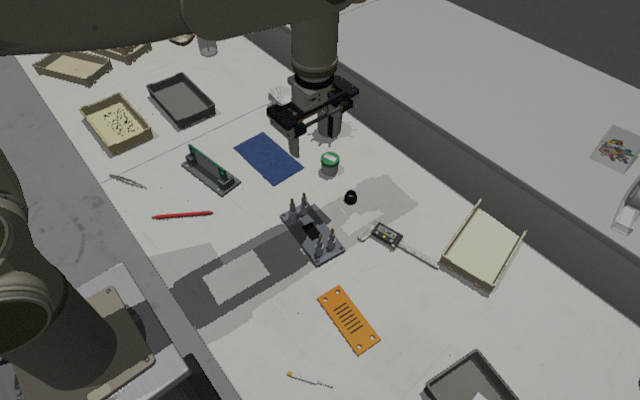

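View pics/side0.png

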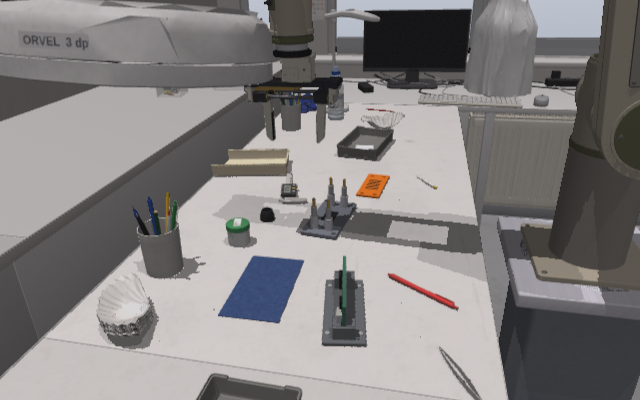

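The scene view shows the board in its rack at about (212,165), the mat at (268,158), the base at (312,232), the cover at (348,320), the pot at (330,160), the loupe at (350,197) and the caliper at (400,240). The side view agrees, with the board upright at (345,295).

Run:
```python
from h import *
def rect(X,m,name):
    p=X[m]; p=p[~np.isnan(p).any(1)]
    r=cv2.minAreaRect(p[:,:2].astype(np.float32)*1000)
    print(name,len(p),"rect mm",np.round(r[0],1),np.round(r[1],1),round(r[2],1),"z med",np.median(p[:,2]).round(4),np.percentile(p[:,2],[1,99]).round(4)); return p
for n in("scene","side"):
    c=dict(np.load(n+"0.npz"));X=cloud(c)
    hsv=cv2.cvtColor(c["color"],cv2.COLOR_RGB2HSV);H,S,V=[hsv[...,i].astype(int) for i in range(3)]
    v,u=np.mgrid[0:400,0:640]
    er=lambda m:cv2.erode(m.astype(np.uint8),np.ones((2,2)))>0
    z=X[...,2]
    rect(X,(H>5)&(H<20)&(S>180)&(abs(z-.006)<.012)&(V>100),"cover")
    rect(X,(H>100)&(H<125)&(S>100)&(abs(z)<.012)&(X[...,0]>.5),"mat")
    g=(H>50)&(H<95)&(S>80)&(z<.08)
    boxb=(u>180)&(u<245)&(v<195) if n=="scene" else (u>330)&(u<360)
    p=rect(X,g&boxb&(z>.01),"board")
    q=p-p.mean(0); w=np.linalg.svd(q,full_matrices=False)[2][2]; print("  normal",w.round(3),p.mean(0).round(4))
    boxp=(u>315)&(u<345)&(v<180) if n=="scene" else (u<260)&(u>220)
    rect(X,g&boxp,"pot")
    # posts/base
    lo,hi=((275,185),(350,265)) if n=="scene" else ((298,175),(360,240))
    box=(u>lo[0])&(u<hi[0])&(v>lo[1])&(v<hi[1])
    rect(X,box&(abs(z-.012)<.004)&(V<130),"baseplate")
    m=box&(z>.045)&(z<.088); k,l,st,ce=cv2.connectedComponentsWithStats(m.astype(np.uint8))
    for i in range(1,k):
        if st[i,4]>6:
            p=X[l==i]; print("  post",st[i,4],np.median(p[:,:2],0).round(4),p[:,2].max().round(4),ce[i].round(0))
    c2=(u>180)&(u<245)&(v>140)&(v<195) if n=="scene" else (u>320)&(u<370)&(v>250)&(v<345)
    rect(X,c2&(z>.004)&(z<.04)&(S<80)&(V<130),"rack")
```

```text
cover 607 rect mm [ 460.7 -284.9] [150.5  59.4] 83.9 z med 0.006 [0.0024 0.0093]
mat 1777 rect mm [628.  129.6] [383.2 141.6] 89.6 z med 0.0024 [-0.0013  0.0065]
board 167 rect mm [450.9 266.6] [  8.3 150.6] 9.0 z med 0.0631 [0.0135 0.0697]
  normal [ 0.986  0.157 -0.056] [0.4517 0.2571 0.056 ]
pot 146 rect mm [715.7  70.4] [50.  48.6] 19.8 z med 0.0491 [0.0394 0.0533]
baseplate 1631 rect mm [594.3 -72.2] [176.6 195.4] 82.8 z med 0.0119 [0.0084 0.0155]
  post 54 [ 0.5617 -0.0082] 0.0847 [303. 200.]
  post 55 [ 0.5286 -0.0043] 0.0865 [292. 205.]
  post 57 [ 0.5464 -0.131 ] 0.086 [331. 235.]
  post 54 [ 0.5127 -0.1266] 0.0859 [319. 242.]
rack 951 rect mm [449.2 267.1] [ 70.6 177.6] 10.0 z med 0.0091 [0.0045 0.0388]
cover 482 rect mm [ 461.1 -281.2] [150.3  58.8] 83.8 z med 0.0078 [0.0028 0.0104]
mat 3485 rect mm [ 690.4 -355.3] [ 127.4 1379.4] 7.7 z med 0.0044 [0.0021 0.0069]
board 210 rect mm [451.6 274.9] [  5.2 145.7] 9.5 z med 0.0687 [0.0336 0.0708]
  normal [-0.986 -0.166 -0.013] [0.4473 0.2994 0.0641]
pot 209 rect mm [716.2  78.3] [45.8 46. ] 62.1 z med 0.0493 [0.0384 0.0528]
baseplate 894 rect mm [566.2 -62. ] [176.6 140.1] 85.4 z med 0.0136 [0.0083 0.0159]
  post 63 [ 0.5488 -0.1233] 0.0868 [331. 186.]
  post 68 [ 0.5156 -0.1199] 0.0871 [344. 187.]
  post 83 [ 0.5651 -0.0015] 0.0879 [313. 207.]
  post 76 [0.5312 0.0034] 0.0869 [328. 209.]
rack 2441 rect mm [451.4 271.8] [ 70.1 176.1] 9.2 z med 0.0097 [0.0053 0.0346]
```

Request:
drive_tool:
  moves: [93,38.4,-21.4,0,0,0,0,93,38.4,-21.4,0,0,0,0,93,38.4,-21.4,0,0,0,0,93,38.4,-21.4,0,0,0,0,93,38.4,-21.4,0,0,0,0,93,38.4,-21.4,0,0,0,0,93,38.6,-21.1,0,0,0,-4.6,93,0,0,0,0,0,-4.6]
  grip_force: 15

```text
t: 0.9
tool_pos: [0.4478, 0.2729, 0.4044]
orientation: [-2.025, -2.399, -0.0]
force: [1.8, 0.0, -0.0]
opening: 0.093
gripper_force: 0.0
```

Run:
```python
from h import *
for n in("scene","side"):
    c=dict(np.load(n+"0.npz"));X=cloud(c)
    hsv=cv2.cvtColor(c["color"],cv2.COLOR_RGB2HSV);H,S,V=[hsv[...,i].astype(int) for i in range(3)]
    v,u=np.mgrid[0:400,0:640]; b=(u>228)&(u<306)&(v>128)&(v<188) if n=="scene" else (u>218)&(u<306)&(v>250)&(v<325)
    p=X[b&(H>100)&(H<125)&(S>100)];p=p[~np.isnan(p).any(1)]
    print(n,cv2.minAreaRect(p[:,:2].astype(np.float32)*1000),np.median(p[:,2]))
c=cam("wrist"); s=robot.read_state(); print(s["tool_pos"],s["orientation"],s["t"])
cv2.imwrite("pics/w1.png",c["color"][...,::-1]); np.savez("w1.npz",**c,pos=s["tool_pos"],rv=s["orientation"])
X=cloud(c);z=X[...,2]
hsv=cv2.cvtColor(c["color"],cv2.COLOR_RGB2HSV)
m=(z>.055)&(z<.08)
k,l,st,ce=cv2.connectedComponentsWithStats(m.astype(np.uint8))
for i in range(1,k):
    if st[i,4]>40: p=X[l==i]; print(st[i],ce[i],cv2.minAreaRect(p[:,:2].astype(np.float32)*1000),np.median(p[:,2]))
```

```text
scene ((601.6431884765625, 140.3923797607422), (373.3958435058594, 134.6169891357422), 82.04055786132812) 0.002443296665092056
side ((611.4440307617188, 225.46624755859375), (108.64090728759766, 198.43548583984375), 1.0094691514968872) 0.004361374107476281
[0.44887747 0.27124544 0.4043573 ] [-2.02065551e+00 -2.40457092e+00  7.50927083e-04] 0.95
[ 319  108   12  143 1016] [322.74311024 179.14862205] ((454.0032653808594, 271.0751037597656), (11.272886276245117, 149.402099609375), 9.453709602355957) 0.06718271323631365
[620 261  20  12 118] [633.09322034 265.        ] ((813.3441772460938, 236.30630493164062), (18.954471588134766, 2.415470838546753), 26.031558990478516) 0.061643518873857085
```

Request:
drive_tool:
  moves: [93,0,2.5,45,0,0,0,93,0,0,45,0,0,0,93,0,0,45,0,0,0,93,0,0,30,0,0,0,40,0,0,13,0,0,0,30,0,0,0,0,0,0,20,0,0,0,0,0,0,0,0,0,0,0,0,0]
  grip_force: 20

```text
t: 1.75
tool_pos: [0.4542, 0.2698, 0.2292]
orientation: [2.036, 2.391, 0.006]
force: [-0.1, -0.2, -0.5]
opening: 0.0657
gripper_force: 0.0
```

Request:
drive_tool:
  moves: [0,0,0,0,0,0,0,0,0,0,0,0,0,0,0,0,0,0,0,0,0]

```text
t: 2.05
tool_pos: [0.4532, 0.2696, 0.2275]
orientation: [2.036, 2.392, 0.002]
force: [-0.1, -0.4, 0.1]
opening: 0.0417
gripper_force: 0.0
```

Request:
drive_tool:
  moves: [0,0,0,0,0,0,0,0,0,0,0,0,0,0,0,0,0,0,0,0,0,0,0,0,0,0,0,0,0,0,0,0,0,0,0,0,0,0,0,0,0,0]

```text
t: 2.65
tool_pos: [0.4529, 0.2694, 0.2266]
orientation: [-2.036, -2.392, 0.0]
force: [0.4, 0.6, -0.4]
opening: 0.0064
gripper_force: 20.0
```

Request:
drive_tool:
  moves: [0,0,0,-30,0,0,0,0,0,0,-50,0,0,0,0,0,0,-50,0,0,0,0,0,0,0,0,0,4.6,0,0,0,0,0,0,4.6,0,-22,43,0,0,0,0,0,-22,43,0,0,0,0,0,0,0,0,0,0,0]

```text
t: 3.45
tool_pos: [0.5423, 0.2226, 0.3556]
orientation: [2.224, 2.217, -0.001]
force: [-1.8, 0.1, -1.9]
opening: 0.0061
gripper_force: 20.0
```

Request:
drive_tool:
  moves: [0,0,0,0,-7,0,0,0,0,0,0,-7,0,0,0,0,0,0,-7,0,0,0,0,0,0,-7,0,0,0,0,0,0,-7,0,0,0,0,0,0,0,0,0,0,0,0,0,0,0,0]

```text
t: 4.15
tool_pos: [0.5382, 0.2255, 0.3562]
orientation: [1.875, 1.875, 0.586]
force: [-0.6, -0.4, -1.9]
opening: 0.0061
gripper_force: 20.0
```

Run:
```python
from h import *
from scipy.spatial.transform import Rotation as R
s=robot.read_state(); M=R.from_rotvec(s["orientation"]).as_matrix(); p=s["tool_pos"]
print(s["t"],p,M.round(3).tolist(),s["opening"])
e=p+M@[0,0,.2195]; print("edge",e); 
d=np.array([.665,.2255,.0055])-e; print("to go tool mm",(M.T@d*1000).round(1))
c=cam("side"); cv2.imwrite("pics/s2.png",c["color"][...,::-1])
```

```text
4.15 [0.53819286 0.22548828 0.356162  ] [[-0.0, 0.822, 0.57], [1.0, 0.0, -0.0], [-0.0, 0.57, -0.822]] 0.006124933942454499
edge [0.66328818 0.22543734 0.17579734]
to go tool mm [ 1.000e-01 -9.560e+01  1.409e+02]
```

View pics/s2.png

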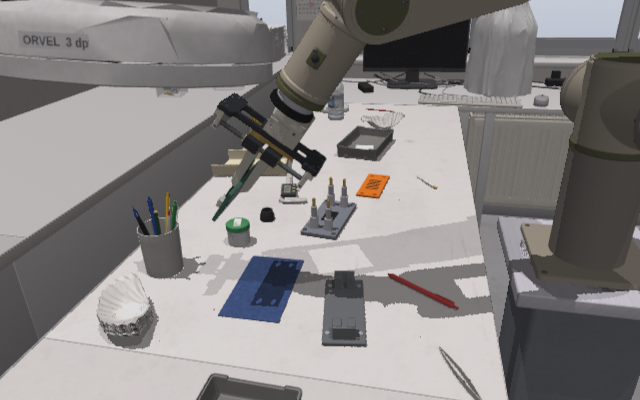

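The board is held, tilted, at about (235,195), with its component side facing away and up. The rack at (345,310) is empty and the mat below is clear.

Request:
drive_tool:
  moves: [0,0,-25,37,0,0,0,0,0,-25,37,0,0,0,0,0,-25,37,0,0,0,0,0,-15,22,0,0,0,0,0,-5,7,0,0,0,0,0,0,0,0,0,0,0,0,0,0,0,0,0]

```text
t: 4.9
tool_pos: [0.5424, 0.2255, 0.1886]
orientation: [1.873, 1.871, 0.591]
force: [0.3, 0.6, -1.1]
opening: 0.0063
gripper_force: 20.0
```

Request:
drive_tool:
  moves: [0,0,-1.5,2,0,0,0,0,0,0,0,0,0,0,30,0,0,0,0,0,0,30,0,0,0,0,0,0,30,0,0,0,0,0,0,30,0,0,0,0,0,0,36,0,0,-10,0,0,0,40,0,0,-10,0,0,0]

```text
t: 5.7
tool_pos: [0.5294, 0.2253, 0.2017]
orientation: [1.873, 1.873, 0.589]
force: [-0.7, -0.7, -1.0]
opening: 0.0384
gripper_force: 0.2
```

Request:
drive_tool:
  moves: [50,0,0,-20,0,0,0,60,0,0,-20,0,0,0,70,0,0,-30,0,0,0,93,0,0,-40,0,0,0,93,0,0,-40,0,0,0,93,0,0,-40,0,0,0,93,0,0,0,0,0,0]

```text
t: 6.4
tool_pos: [0.4201, 0.2264, 0.3644]
orientation: [1.868, 1.868, 0.605]
force: [0.1, 0.7, 0.7]
opening: 0.0905
gripper_force: 0.0
```

Run:
```python
from h import *
s=robot.read_state(); print(s["t"],s["tool_pos"],s["force"])
c=cam("side"); cv2.imwrite("pics/s3.png",c["color"][...,::-1])
X=cloud(c);z=X[...,2]
hsv=cv2.cvtColor(c["color"],cv2.COLOR_RGB2HSV);H,S,V=[hsv[...,i].astype(int) for i in range(3)]
v,u=np.mgrid[0:400,0:640]
m=(u>200)&(u<320)&(v>248)&(H>50)&(H<95)&(S>60)
p=X[m];p=p[~np.isnan(p).any(1)];print(len(p),cv2.minAreaRect(p[:,:2].astype(np.float32)*1000),np.percentile(p[:,2],[2,50,98]))
```

```text
6.4 [0.42013499 0.22635428 0.36443551] [0.13900496 0.69880676 0.68297748]
1157 ((633.0313110351562, 228.82366943359375), (60.34150314331055, 151.17648315429688), 0.15333904325962067) [0.00501307 0.0101525  0.01467673]
```

View pics/s3.png

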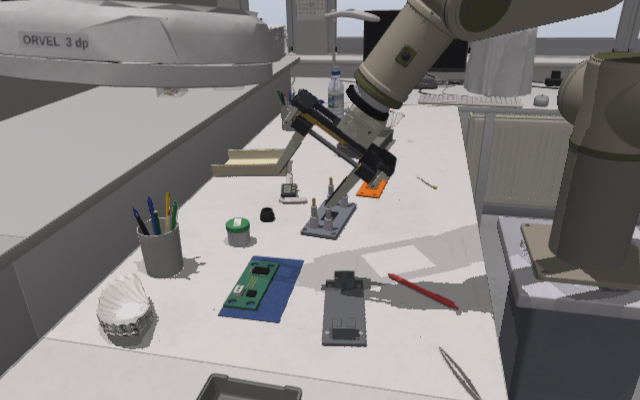

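The board lies flat at about (258,282) on the mat, component side up.

Request:
drive_tool:
  moves: [93,0,0,0,7,0,0,93,0,0,0,7,0,0,93,0,0,0,7,0,0,93,0,0,0,7,0,0,93,0,0,0,7,0,0,93,0,42,0,0.2,0,0,93,0,42,0,0,0,0,93,0,42,0,0,0,0]

```text
t: 7.25
tool_pos: [0.5484, 0.2251, 0.3555]
orientation: [-2.219, -2.219, 0.006]
force: [-0.9, 1.1, 0.5]
opening: 0.0931
gripper_force: 0.0
```

Request:
drive_tool:
  moves: [93,0,42,20,0,0,0,93,1,43,20,0,0,0,93,0,0,0,0,0,0,93,0,0,0,0,0,0]

```text
t: 7.65
tool_pos: [0.6316, 0.2258, 0.3125]
orientation: [-2.218, -2.216, 0.012]
force: [0.8, 0.7, -0.1]
opening: 0.0931
gripper_force: 0.0
```

```bash
cat >> h.py <<'E'
from scipy.spatial.transform import Rotation as Rot
def pose():
    s=robot.read_state(); return s["tool_pos"],Rot.from_rotvec(s["orientation"]).as_matrix(),s
def plate(c,zlo,zhi,h0,h1,smin=60,name=""):
    X=cloud(c);z=X[...,2];hsv=cv2.cvtColor(c["color"],cv2.COLOR_RGB2HSV).astype(int)
    m=((hsv[...,0]>h0)&(hsv[...,0]<h1)&(hsv[...,1]>smin)&(z>zlo)&(z<zhi)).astype(np.uint8)
    k,l,st,ce=cv2.connectedComponentsWithStats(m); i=1+np.argmax(st[1:,4]); p=X[l==i]
    r=cv2.minAreaRect(p[:,:2].astype(np.float32)*1000)
    print(name,st[i],np.round(r[0],1),np.round(r[1],1),round(r[2],2),"z",np.median(p[:,2]).round(4)); return l==i,p
E
python3 - <<'E'
from h import *
p,M,s=pose(); print(s["t"],p,M.round(3).tolist())
c=cam("wrist"); cv2.imwrite("pics/w2.png",c["color"][...,::-1]); np.savez("w2.npz",**c)
plate(c,0,.02,50,95,name="board")
print("cam in tool",M.T@(-c["R"].T@c["t"]-p))
E
```

```text
7.65 [0.63159812 0.22583861 0.3125326 ] [[0.001, 1.0, -0.01], [1.0, -0.001, -0.001], [-0.001, -0.01, -1.0]]
board [ 289  104   71  158 7890] [633.5 226.2] [ 60.8 149.8] 0.03 z 0.0084
cam in tool [7.90371046e-02 2.90528212e-05 2.05757525e-02]
```

View pics/w2.png

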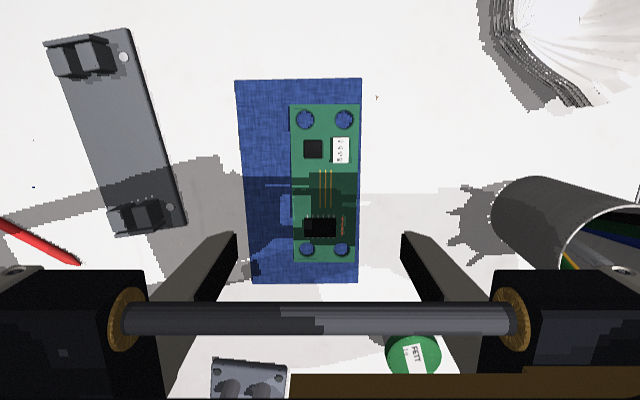

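Request:
drive_tool:
  moves: [93,0.4,2,40,-0.6,0,0,93,0,0,40,0,0,0,93,0,0,30,0,0,0,93,0,0,8,0,0,0,93,0,0,0,0,0,0,93,0,0,0,0,0,0]

```text
t: 8.3
tool_pos: [0.635, 0.2274, 0.2021]
orientation: [2.216, 2.217, 0.014]
force: [0.9, -0.7, 0.5]
opening: 0.0931
gripper_force: 0.0
```

Run:
```python
from h import *
p,M,s=pose(); print(s["t"],p,M.round(4).tolist(),s["force"], "tip",p+M@[0,0,.186])
```

```text
8.3 [0.6349785  0.22736829 0.20206032] [[-0.0004, 0.9999, 0.0114], [1.0, 0.0004, 0.0013], [0.0013, 0.0114, -0.9999]] [ 0.85198559 -0.66593086  0.4694653 ] tip [0.63709408 0.22760974 0.01607251]
```

Request:
drive_tool:
  moves: [93,-0.5,-1.5,5,0.4,0,0,93,0,0,0,0,0,0,93,0,0,0,0,0,0,93,0,0,0,0,0,0]

```text
t: 8.7
tool_pos: [0.6329, 0.2264, 0.1939]
orientation: [2.221, 2.221, 0.001]
force: [0.2, 0.1, 1.0]
opening: 0.093
gripper_force: 0.0
```

Run:
```python
from h import *
for i in range(3):
    p,M,s=pose(); print(s["t"],p,M[:,2].round(4).tolist(),s["force"], "tip",p+M@[0,0,.186]); cam("wrist")
```

```text
8.7 [0.63289084 0.22636183 0.19390417] [0.0005, 0.0002, -1.0] [0.2423068  0.07703317 1.00229193] tip [0.63298521 0.22639017 0.0079042 ]
8.75 [0.63285613 0.22632266 0.19375697] [0.0003, 0.0001, -1.0] [ 0.70929851 -0.91257046 -0.13024269] tip [0.63292097 0.22633424 0.00775699]
8.8 [0.6328352  0.2263162  0.19366431] [0.0002, 0.0001, -1.0] [-0.74334848  1.09237216  0.29498212] tip [0.6328798  0.22632746 0.00766432]
```

Request:
drive_tool:
  moves: [93,0,0,3.3,0,0,0,50,0,0,0,0,0,0,50,0,0,0,0,0,0,50,0,0,0,0,0,0,50,0,0,0,0,0,0,50,0,0,0,0,0,0,50,0,0,0,0,0,0,50,0,0,0,0,0,0]
  grip_force: 30

```text
t: 9.65
tool_pos: [0.6328, 0.2263, 0.1903]
orientation: [2.221, 2.221, 0.0]
force: [1.3, -0.3, -0.4]
opening: 0.0591
gripper_force: 30.0
```

Request:
drive_tool:
  moves: [50,0,0,-20,0,0,0,50,0,0,-50,0,0,0,50,0,0,-50,0,0,0,50,0,0,-50,0,0,0,50,-43,-11,0,0,0,0,50,-43,-11,0,0,0,0,50,-43,-11,0,0,0,0,50,-43,-11,0,0,0,0]

```text
t: 10.45
tool_pos: [0.5878, 0.053, 0.36]
orientation: [-2.221, -2.222, 0.0]
force: [0.4, -0.3, -1.6]
opening: 0.0596
gripper_force: 30.0
```

Request:
drive_tool:
  moves: [50,-43,-11,0,0,0,0,50,-43,-11,0,0,0,0,50,-43,-11,0,0,0,0,50,-43,-11,0,0,0,0,50,-43,-11,0,0,0,0,50,-43,-11,0,0,0,7.2,50,0,0,0,0,0,0,50,0,0,0,0,0,0]

```text
t: 11.25
tool_pos: [0.5222, -0.2046, 0.3599]
orientation: [-2.358, -2.075, -0.0]
force: [0.4, 0.9, -1.2]
opening: 0.0593
gripper_force: 30.0
```

Request:
drive_tool:
  moves: [50,0,0,0,0,0,0,50,0,0,0,0,0,0,50,0,0,0,0,0,0,50,0,0,0,0,0,0]

```text
t: 11.65
tool_pos: [0.523, -0.2028, 0.3602]
orientation: [-2.355, -2.079, -0.0]
force: [1.0, -0.1, -1.3]
opening: 0.0592
gripper_force: 30.0
```

Run:
```python
from h import *
c=cam("wrist");p,M,s=pose(); print(s["t"],p,M.round(4).tolist(),s["opening"])
cv2.imwrite("pics/w3.png",c["color"][...,::-1]); np.savez("w3.npz",**c,p=p,M=M)
X=cloud(c);z=X[...,2]
m=(z>.068)&(z<.09);k,l,st,ce=cv2.connectedComponentsWithStats(m.astype(np.uint8))
for i in range(1,k):
    if st[i,4]>8: q=X[l==i]; print(st[i],ce[i].round(1),np.nanmean(q,0).round(4))
```

```text
11.7 [ 0.52294621 -0.20300552  0.36018469] [[0.1241, 0.9923, -0.0], [0.9923, -0.1241, 0.0], [0.0, -0.0001, -1.0]] 0.05903562503469739
[293  98  10   9  72] [297.4 101.9] [ 0.5166 -0.1238  0.0823]
[336  98  10   9  71] [340.5 101.9] [ 0.5497 -0.128   0.0825]
```

View pics/w3.png

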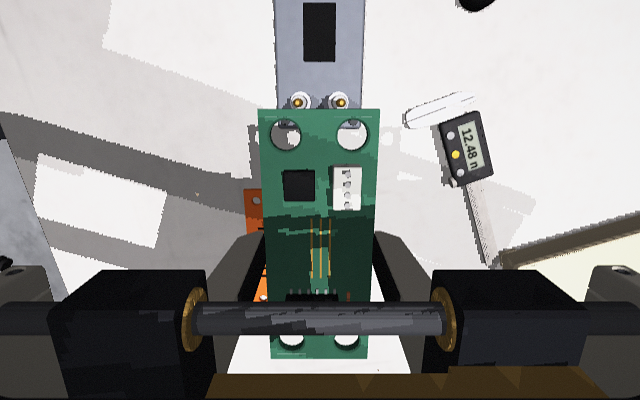

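The held board's near holes are at (285,134) and (353,134). Just beyond them, two base pins show at (297,102) and (340,102), lined up with the board.

Run:
```python
from h import *
c=dict(np.load("w3.npz"));p,M=c["p"],c["M"];X=(cloud(c)-p)@M*1000
hsv=cv2.cvtColor(c["color"],cv2.COLOR_RGB2HSV).astype(int)
m=(hsv[...,0]>50)&(hsv[...,0]<95)&(hsv[...,1]>60)&(X[...,2]>150)&(X[...,2]<195)
v0,u0=np.where(m); print("z",np.median(X[m][:,2]))
L=[];
for v in range(150,215,5):
    uu=np.where(m[v])[0]; L.append([X[v,uu[0]],X[v,uu[-1]]])
L=np.array(L); f=lambda a:np.polyfit(a[:,0],a[:,1],1)
print("left",f(L[:,0]),"right",f(L[:,1]), "mid y",L[:,:,1].mean(), "width",(L[:,1,1]-L[:,0,1]).mean())
E_=[X[np.where(m[:,u])[0][0],u] for u in (264,268,305,310,315,320,325,330,372,376)]
print("end x",np.median(np.array(E_)[:,0]), np.polyfit(np.array(E_)[:,1],np.array(E_)[:,0],1))
# holes: non-board pixels within ring
hole=((X[...,2]>200)|np.isnan(X[...,2])).astype(np.uint8); hole[:112]=0;hole[158:]=0;hole[:,:268]=0;hole[:,372:]=0
k,l,st,ce=cv2.connectedComponentsWithStats(hole)
Kz=np.median(X[m][:,2])
K=c["mtx"]
for i in range(1,k):
    if st[i,4]>100:
        # intersect ray with board top plane (tool z=Kz)
        o=M.T@(-c["R"].T@c["t"]-p)*1000; d=M.T@c["R"].T@np.linalg.inv(K)@[*ce[i],1]; print("hole",st[i],(o+d*(Kz-o[2])/d[2]).round(2))
# base plate edges yaw in tool frame
zw=cloud(c)[...,2]; b=(zw>.006)&(zw<.018)&(hsv[...,2]<200); e=[]
for v in range(8,88,4):
    uu=np.where(b[v,240:400])[0]+240; e.append([X[v,uu[0]],X[v,uu[-1]]])
e=np.array(e); print("plate",f(e[:,0]),f(e[:,1]),e[:,:,1].mean(),(e[:,1,1]-e[:,0,1]).mean())
P=np.array([[.5166,-.1238,.0823],[.5497,-.128,.0825]]); print("pins",(P-p)@M*1000)
```

```text
z 181.8003907121494
left [-5.04416243e-03 -2.93421556e+01] right [4.36377452e-03 2.96730547e+01] mid y 0.15236472416137536 width 59.383815295994026
end x 75.02173830372408 [8.26982609e-04 7.50153645e+01]
hole [271 120  29  29 680] [ 62.94 -16.44 181.8 ]
hole [337 120  30  29 681] [ 62.98  16.68 181.8 ]
plate [-7.34046315e-04 -4.07025629e+01] [3.65120796e-03 4.15073911e+01] 0.5889604162264128 82.77069696509115
pins [[ 77.7970243  -16.10805425 277.88818136]
 [ 77.73563582  17.25727977 277.68639751]]
```

Request:
drive_tool:
  moves: [50,35,0.5,0,0,0,0,50,35,0,0,0,0,0,50,35,0,0,0,0,0,50,34.7,0,0,0,0,0,50,0,0,0,0,0,0,50,0,0,0,0,0,0,50,0,0,0,0,0,0,50,0,0,0,0,0,0]

```text
t: 12.5
tool_pos: [0.5407, -0.0661, 0.3602]
orientation: [2.358, 2.076, -0.0]
force: [-0.3, 1.3, -2.0]
opening: 0.0593
gripper_force: 30.0
```

Request:
drive_tool:
  moves: [50,0,0,40,0,0,0,50,0,0,40,0,0,0,50,0,0,18,0,0,0,50,0,0,4,0,0,0,50,0,0,0,0,0,0,50,0,0,0,0,0,0,50,0,0,0,0,0,0,50,0,0,0,0,0,0]

```text
t: 13.3
tool_pos: [0.5413, -0.0654, 0.2597]
orientation: [2.355, 2.076, 0.002]
force: [-0.2, -0.7, -1.6]
opening: 0.0594
gripper_force: 30.0
```

Run:
```python
from h import *
w=dict(np.load("w3.npz"))
c=cam("wrist");p,M,s=pose(); print(s["t"],p,s["force"],s["opening"],"moved in tool3",(w["M"].T@(p-w["p"])*1000).round(2),"dyaw",Rot.from_matrix(w["M"].T@M).as_rotvec(degrees=True).round(2))
X=(cloud(c)-p)@M*1000;z=cloud(c)[...,2]
hsv=cv2.cvtColor(c["color"],cv2.COLOR_RGB2HSV)
m=(z>.0795)&(z<.09)&(X[...,0]>40);k,l,st,ce=cv2.connectedComponentsWithStats(m.astype(np.uint8))
for i in range(1,k):
    if st[i,4]>8: print(st[i],ce[i].round(1),np.nanmean(X[l==i],0).round(2))
cv2.imwrite("pics/w4.png",c["color"][...,::-1])
```

```text
13.35 [ 0.54119814 -0.06525046  0.25940167] [-0.41075891 -0.6783486  -2.16295207] 0.05953578268200277 moved in tool3 [138.95   1.03 100.79] dyaw [-0.12 -0.01  0.07]
[274 128  15  14 161] [281.1 134.5] [ 63.02 -17.63 176.19]
[344 128  14  14 158] [350.8 134.4] [ 63.05  15.95 176.08]
[332 164  30  21 565] [346.8 173.5] [ 44.7   14.2  172.12]
[283 169  33  13 358] [298.5 174.9] [ 42.91  -9.6  176.73]
```

View pics/w4.png

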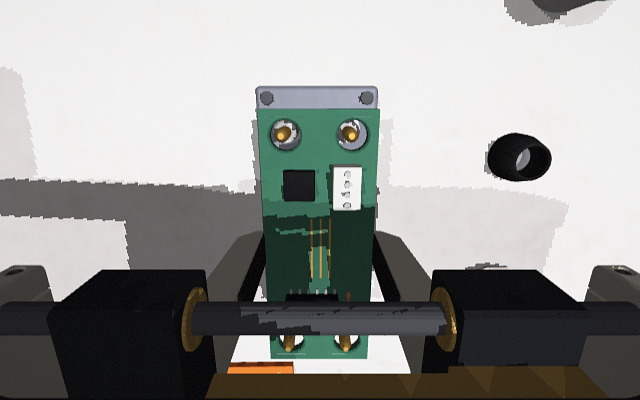

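Request:
drive_tool:
  moves: [50,0.6,-0.8,0,0,0,0,50,0,0,0,0,0,0,50,0,0,0,0,0,0,50,0,0,0,0,0,0]

```text
t: 13.75
tool_pos: [0.54, -0.0644, 0.2582]
orientation: [-2.356, -2.078, 0.0]
force: [-0.1, -0.5, -1.7]
opening: 0.0593
gripper_force: 30.0
```

Run:
```python
from h import *
w=dict(np.load("w3.npz"))
c=cam("wrist");p,M,s=pose(); print(s["t"],p,s["force"],"moved",(w["M"].T@(p-w["p"])*1000).round(2),"dyaw",Rot.from_matrix(w["M"].T@M).as_rotvec(degrees=True).round(2))
X=(cloud(c)-p)@M*1000;z=cloud(c)[...,2]
hsv=cv2.cvtColor(c["color"],cv2.COLOR_RGB2HSV).astype(int)
m=(z>.0795)&(z<.09)&(X[...,0]>50);k,l,st,ce=cv2.connectedComponentsWithStats(m.astype(np.uint8))
for i in range(1,k):
    if st[i,4]>40: print("pin",ce[i].round(1),np.nanmean(X[l==i],0).round(2))
H,S,V=hsv[...,0],hsv[...,1],hsv[...,2]
g=(H>50)&(H<95)&(S>60)
for r in (336,342,348):
    row=g[r,255:385]; ch=np.where(np.diff(row.astype(int)))[0]+255
    br=np.where((H[r,255:385]>10)&(H[r,255:385]<30)&(S[r,255:385]>110))[0]+255
    print(r,"green edges",ch,"brass",br)
for r in (132,136):
    print(r,np.where(np.diff(g[r,250:390].astype(int)))[0]+250,np.where((H[r,255:385]>10)&(H[r,255:385]<30)&(S[r,255:385]>110))[0]+255)
cv2.imwrite("pics/w5.png",cv2.resize(c["color"][100:370,240:400,::-1],None,fx=3,fy=2.2,interpolation=cv2.INTER_CUBIC))
```

```text
13.8 [ 0.53997928 -0.06442271  0.25812994] [ 0.4135555   0.71227529 -1.65741792] moved [139.62  -0.28 102.06] dyaw [ 0.   -0.    0.07]
pin [284.9 136.4] [ 62.34 -15.91 174.86]
pin [354.9 136.4] [ 62.38  17.55 174.86]
336 green edges [269 279 302 334 357 367] brass [288 289 290 291 292 293 294 295 296 297 342 343 344 345 346 347 348 349
 350 351 352]
342 green edges [269 282 301 336 354 367] brass [287 288 289 290 291 292 293 294 295 296 297 343 344 345 346 347 348 349
 350 351 352 353]
348 green edges [269 285 297 342 353 367] brass [286 287 288 289 290 291 292 293 294 295 296 343 344 345 346 347 348 349
 350 351 352 353]
132 [258 270 299 337 366 378] [280 281 282 283 284 285 286 287 288 289 290 291 292 293 346 347 348 349
 350 351 352 353 354 355 356 357 358 359]
136 [258 270 299 336 366 378] [278 279 280 281 282 283 284 285 286 287 288 289 290 291 292 293 347 348
 349 350 351 352 353 354 355 356 357 358 359 360 361]
```

View pics/w5.png

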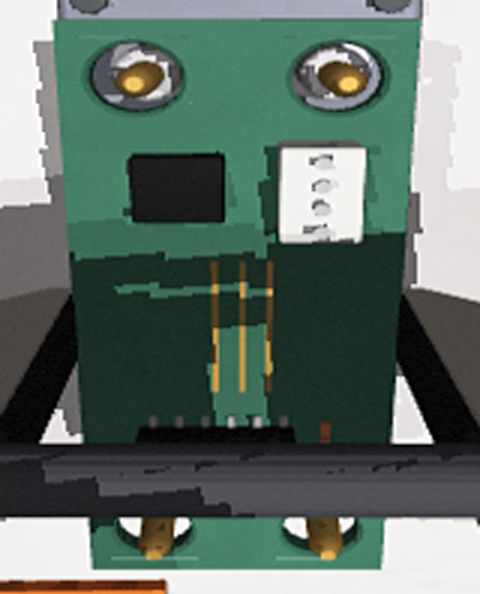

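The holes at crop positions (137,77) and (338,77) surround pins that sit about 2 px to the right, roughly 0.7 mm in tool +y. The rear pins show the same offset.

Request:
drive_tool:
  moves: [50,0,0.7,0,0,0,0,50,0,0,0,0,0,0,50,0,0,0,0,0,0,50,0,0,4,0,0,0,50,0,0,4,0,0,0,50,0,0,4,0,0,0,50,0,0,0,0,0,0,50,0,0,0,0,0,0]

```text
t: 14.6
tool_pos: [0.5406, -0.0645, 0.2459]
orientation: [-2.356, -2.077, 0.001]
force: [0.4, -0.3, -1.2]
opening: 0.0592
gripper_force: 30.0
```

Request:
drive_tool:
  moves: [50,0,0,5,0,0,0,50,0,0,5,0,0,0,50,0,0,4,0,0,0,50,0,0,2.5,0,0,0,50,0,0,0,0,0,0,50,0,0,0,0,0,0,50,0,0,0,0,0,0]

```text
t: 15.3
tool_pos: [0.5408, -0.0646, 0.2299]
orientation: [2.356, 2.077, 0.0]
force: [0.5, -0.3, -1.3]
opening: 0.0594
gripper_force: 30.0
```

Request:
drive_tool:
  moves: [50,0,0,1.5,0,0,0,50,0,0,1,0,0,0,50,0,0,0,0,0,0,50,0,0,0,0,0,0]

```text
t: 15.7
tool_pos: [0.5408, -0.0645, 0.2272]
orientation: [2.356, 2.077, 0.0]
force: [0.8, 0.9, -2.1]
opening: 0.0593
gripper_force: 30.0
```

Request:
drive_tool:
  moves: [93,0,0,0.5,0,0,0,93,0,0,0,0,0,0,93,0,0,0,0,0,0,93,0,0,0,0,0,0,93,0,0,0,0,0,0,93,0,0,-30,0,0,0,93,0,0,-50,0,0,0,93,0,0,-50,0,0,0]

```text
t: 16.5
tool_pos: [0.5401, -0.0644, 0.3572]
orientation: [-2.355, -2.076, 0.002]
force: [0.3, -1.3, 0.3]
opening: 0.0929
gripper_force: 0.0
```

Request:
drive_tool:
  moves: [93,-40,0,0,0,0,0,93,-40,0,0,0,0,0,93,-40,0,0,0,0,0,93,0,0,0,0,0,0,93,0,0,0,0,0,0,93,0,0,0,0,0,0]

```text
t: 17.1
tool_pos: [0.5257, -0.1829, 0.3565]
orientation: [-2.356, -2.078, -0.0]
force: [0.8, 0.5, -0.4]
opening: 0.0929
gripper_force: 0.0
```

Run:
```python
from h import *
c=cam("wrist");p,M,s=pose(); print(s["t"],p,s["force"],M.round(4).tolist())
m,q=plate(c,.02,.07,50,95,name="board")
A=np.c_[q[:,:2]-q[:,:2].mean(0),np.ones(len(q))]; print("plane",np.linalg.lstsq(A,q[:,2],rcond=None)[0])
X=(cloud(c)-p)@M*1000;z=cloud(c)[...,2]
m=(z>.072)&(z<.09);k,l,st,ce=cv2.connectedComponentsWithStats(m.astype(np.uint8))
for i in range(1,k):
    if st[i,4]>30: print("pin",st[i],np.nanmean(X[l==i],0).round(2),np.nanmean(cloud(c)[l==i],0).round(4))
plate(c,0,.015,3,20,150,"cover")
```

```text
17.15 [ 0.52581949 -0.18261897  0.35654264] [-0.31398538  0.58996989  1.11594435] [[0.1244, 0.9922, -0.0002], [0.9922, -0.1244, 0.0005], [0.0004, -0.0002, -1.0]]
board [ 282    0   75  140 7747] [538.7 -82.9] [111.3  60.2] 82.91 z 0.0454
plane [-0.00016652 -0.00012592  0.04537773]
pin [293 124   9  10  68] [ 57.5  -16.5  274.07] [ 0.5166 -0.1234  0.0825]
pin [336 124   9  10  71] [ 57.45  16.95 274.36] [ 0.5497 -0.1276  0.0822]
cover [ 244  207   58   94 4588] [ 463.3 -268.2] [117.9  60.1] 83.7 z 0.0054
```

Request:
drive_tool:
  moves: [93,-36,-17.3,15,0,0,-0.8,93,-36,-17.3,15,0,0,0,93,-36,-17.3,15,0,0,0,93,0,0,0,0,0,0,93,0,0,0,0,0,0,93,0,0,0,0,0,0,93,0,0,0,0,0,0]

```text
t: 17.85
tool_pos: [0.4626, -0.2837, 0.3124]
orientation: [2.339, 2.096, 0.001]
force: [0.5, 0.5, 0.0]
opening: 0.0928
gripper_force: 0.0
```

Run:
```python
from h import *
c=cam("wrist");p,M,s=pose(); print(s["t"],p,M.round(4).tolist())
m,q=plate(c,0,.015,3,20,120,"cover")
T=(q-p)@M*1000; r=cv2.minAreaRect(T[:,:2].astype(np.float32)); print("tool rect",r, "z",np.median(T[:,2]))
```

```text
17.9 [ 0.46248432 -0.28382532  0.31236301] [[0.1095, 0.994, 0.001], [0.994, -0.1095, -0.0005], [-0.0004, 0.001, -1.0]]
cover [ 282  107   70  155 9248] [ 461.2 -285. ] [149.   61.3] 83.72 z 0.0054
tool rect ((-1.13787841796875, -1.4563961029052734), (61.26908493041992, 148.9624481201172), 89.99579620361328) z 306.94740901626545
```

Request:
drive_tool:
  moves: [93,-1.1,-1.5,40,0,0,0,93,0,0,40,0,0,0,93,0,0,30,0,0,0,93,0,0,10,0,0,0,93,0,0,0,0,0,0,93,0,0,0,0,0,0,93,0,0,0,0,0,0]

```text
t: 18.6
tool_pos: [0.4611, -0.2864, 0.194]
orientation: [2.339, 2.092, 0.001]
force: [0.3, 0.1, 0.3]
opening: 0.0934
gripper_force: 0.0
```

Request:
drive_tool:
  moves: [93,0,0,4.5,0,0,0,50,0,0,0,0,0,0,50,0,0,0,0,0,0,50,0,0,0,0,0,0,50,0,0,0,0,0,0,50,0,0,0,0,0,0,50,0,0,0,0,0,0,50,0,0,0,0,0,0]

```text
t: 19.4
tool_pos: [0.46, -0.2858, 0.1873]
orientation: [2.342, 2.094, 0.0]
force: [-0.4, -0.8, 0.8]
opening: 0.0594
gripper_force: 30.0
```

Request:
drive_tool:
  moves: [50,0,0,-20,0,0,0,50,0,0,-50,0,0,0,50,0,0,-50,0,0,0,50,0,0,-30,0,0,0,50,46,11.1,0,0,0,0,50,46,11.1,0,0,0,0,50,46,11.1,0,0,0,0,50,46,11.1,0,0,0,0]

```text
t: 20.2
tool_pos: [0.5247, -0.1062, 0.3371]
orientation: [-2.343, -2.093, 0.0]
force: [0.4, -0.4, -1.2]
opening: 0.0592
gripper_force: 30.0
```

Request:
drive_tool:
  moves: [50,45.2,11.1,0,0,0,0.75,50,0,0,0,0,0,0,50,0,0,25,0,0,0,50,0,0,20,0,0,0,50,0,0,10,0,0,0,50,0,0,0,0,0,0,50,0,0,0,0,0,0,50,0,0,0,0,0,0]

```text
t: 21.0
tool_pos: [0.5412, -0.0646, 0.2835]
orientation: [2.355, 2.077, 0.002]
force: [-0.2, 1.2, -0.4]
opening: 0.0594
gripper_force: 30.0
```

Request:
drive_tool:
  moves: [50,0,0,0,0,0,0,50,0,0,0,0,0,0]

```text
t: 21.2
tool_pos: [0.541, -0.0643, 0.2831]
orientation: [2.355, 2.078, 0.001]
force: [0.1, -0.7, -1.4]
opening: 0.0595
gripper_force: 30.0
```

```bash
cat > m.py <<'E'
from h import *
c=cam("wrist");p,M,s=pose(); print(s["t"],p,M.round(4).tolist(),s["force"],s["opening"])
np.savez("wc.npz",**c,p=p,M=M)
X=(cloud(c)-p)@M*1000
hsv=cv2.cvtColor(c["color"],cv2.COLOR_RGB2HSV).astype(int);H,S,V=[hsv[...,i] for i in range(3)]
o=(H>3)&(H<20)&(S>150)&(X[...,2]>165)&(X[...,2]<195)
print("cover z",np.median(X[o][:,2]))
L=[]
for v in range(150,215,5):
    uu=np.where(o[v])[0]; L.append([X[v,uu[0]],X[v,uu[-1]]])
L=np.array(L); print("mid y",L[:,:,1].mean(),"slopes",[np.polyfit(L[:,i,0],L[:,i,1],1)[0] for i in(0,1)])
e=np.array([X[np.where(o[:,u])[0][0],u] for u in range(262,376,6)]);print("end x",np.median(e[:,0]),np.polyfit(e[:,1],e[:,0],1))
z=np.median(X[o][:,2]); O=M.T@(-c["R"].T@c["t"]-p)*1000
def ray(px,zz): d=M.T@c["R"].T@np.linalg.inv(c["mtx"])@[*px,1]; return (O+d*(zz-O[2])/d[2])[:2].round(2)
for (a,b) in ((112,160),):
    hm=np.zeros(o.shape,np.uint8); hm[a:b,266:372]=~o[a:b,266:372]
    k,l,st,ce=cv2.connectedComponentsWithStats(hm)
    for i in range(1,k):
        if st[i,4]>60: 
            h=l==i; br=h&(S>90)&(H>8)&(H<32); vv,uu=np.where(br)
            print("hole",st[i],"at",ray(ce[i],z),"brass",len(uu),(uu.mean().round(1),vv.mean().round(1)) if len(uu) else "", "depth med",np.nanmedian(X[h][:,2]),"pin pts",np.nanmean(X[h&(X[...,2]<z+30)],0).round(2))
cv2.imwrite("pics/w6.png",cv2.resize(c["color"][95:370,240:400,::-1],None,fx=3,fy=2.1,interpolation=cv2.INTER_CUBIC))
E
python3 m.py
```

```text
21.25 [ 0.54087535 -0.06426446  0.28285646] [[0.1246, 0.9922, 0.001], [0.9922, -0.1246, -0.0002], [-0.0001, 0.0011, -1.0]] [ 0.49978803  0.04023654 -1.70168301] 0.0594526669071704
cover z 181.61013342909501
mid y 0.23809673313108798 slopes [np.float64(-0.0016465183826178387), np.float64(0.0040713200470674895)]
end x 75.70306539194799 [8.64753616e-04 7.57008347e+01]
hole [277 123  18  19 255] at [ 63.56 -16.34] brass 136 (np.float64(287.3), np.float64(131.6)) depth med 201.90875724256927 pin pts [ 62.07 -16.96 199.34]
hole [343 123  18  19 261] at [63.55 16.88] brass 121 (np.float64(348.5), np.float64(131.6)) depth med 217.35770728143464 pin pts [ 61.88  16.93 198.29]
```

View pics/w6.png

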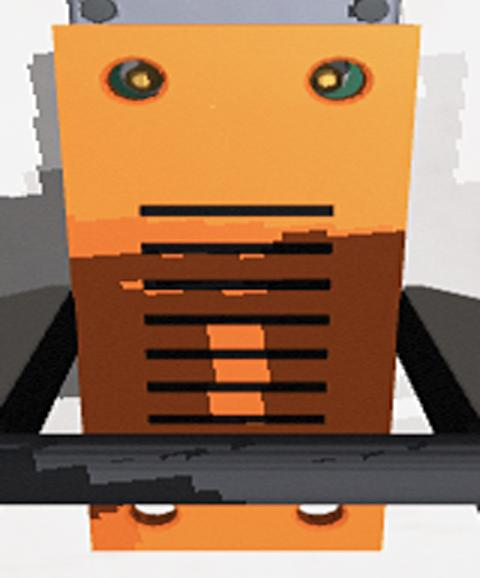

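The front holes at crop positions (136,80) and (338,80) show the brass pins shifted slightly inward and downward, so a trim of under 1 mm is needed.

Request:
drive_tool:
  moves: [50,-0.6,-0.2,0,0,0,0,50,0,0,0,0,0,0,50,0,0,0,0,0,0,50,0,0,5,0,0,0,50,0,0,4,0,0,0,50,0,0,0,0,0,0,50,0,0,0,0,0,0,50,0,0,0,0,0,0]

```text
t: 22.05
tool_pos: [0.5404, -0.0648, 0.2732]
orientation: [2.356, 2.079, 0.0]
force: [0.4, -0.2, -0.8]
opening: 0.0591
gripper_force: 30.0
```

```bash
python3 m.py
```

```text
22.1 [ 0.54046193 -0.06476042  0.27331627] [[0.1245, 0.9922, 0.0002], [0.9922, -0.1245, -0.0], [-0.0, 0.0002, -1.0]] [-0.02492649 -0.5714854  -1.75844531] 0.059419471728679486
cover z 181.9312298408596
mid y 0.07808039654663382 slopes [np.float64(-0.012361274061612698), np.float64(0.0014034073471433347)]
end x 75.76705656368152 [6.24490521e-04 7.57666150e+01]
hole [277 123  17  20 145] at [ 63.72 -17.23] brass 44 (np.float64(287.9), np.float64(131.6)) depth med 208.99968016135833 pin pts [ 62.5  -18.37 201.42]
hole [343 123  18  19 143] at [63.84 17.01] brass 49 (np.float64(348.5), np.float64(130.4)) depth med 208.42366998396108 pin pts [ 62.47  18.46 201.91]
```

Request:
drive_tool:
  moves: [50,0,0,3,0,0,0,50,0,0,3,0,0,0,50,0,0,0,0,0,0,50,0,0,0,0,0,0]

```text
t: 22.5
tool_pos: [0.5403, -0.0647, 0.2669]
orientation: [-2.355, -2.078, 0.0]
force: [0.3, 0.5, -2.0]
opening: 0.0592
gripper_force: 30.0
```

Request:
drive_tool:
  moves: [50,0,0,2,0,0,0,50,0,0,2,0,0,0,50,0,0,0,0,0,0,50,0,0,0,0,0,0]

```text
t: 22.9
tool_pos: [0.5404, -0.0647, 0.2631]
orientation: [-2.356, -2.079, 0.0]
force: [0.6, 1.1, -0.9]
opening: 0.0594
gripper_force: 30.0
```

Sliding on freely; 10 mm to go.

Request:
drive_tool:
  moves: [50,0,0,3,0,0,0,50,0,0,3,0,0,0,50,0,0,2.5,0,0,0,50,0,0,1,0,0,0,50,0,0,0,0,0,0,50,0,0,0,0,0,0]

```text
t: 23.5
tool_pos: [0.5404, -0.0647, 0.2537]
orientation: [2.356, 2.079, 0.0]
force: [-0.3, -0.2, -2.0]
opening: 0.0592
gripper_force: 30.0
```

Request:
drive_tool:
  moves: [50,0,0,1,0,0,0,50,0,0,0,0,0,0,93,0,0,0,0,0,0,93,0,0,0,0,0,0,93,0,0,0,0,0,0,93,0,0,0,0,0,0,93,0,0,0,0,0,0,93,0,0,-20,0,0,0]

```text
t: 24.3
tool_pos: [0.539, -0.0645, 0.2699]
orientation: [-2.352, -2.076, 0.005]
force: [-0.8, -0.5, -0.3]
opening: 0.0932
gripper_force: 0.0
```

Request:
drive_tool:
  moves: [93,0,0,-40,0,0,0,93,0,0,-50,0,0,0,93,-40,0,0,0,0,0,93,-40,0,0,0,0,0,93,-20,0,0,0,0,0,93,0,0,0,0,0,0,93,0,0,0,0,0,0,93,0,0,0,0,0,0]

```text
t: 25.1
tool_pos: [0.528, -0.1631, 0.3625]
orientation: [-2.355, -2.079, -0.0]
force: [-0.4, 0.7, -0.8]
opening: 0.0926
gripper_force: 0.0
```

Run:
```python
from h import *
c=cam("wrist");p,M,s=pose(); print(s["t"],p,s["force"])
m,q=plate(c,.03,.12,3,22,120,"cover")
A=np.c_[q[:,:2]-q[:,:2].mean(0),np.ones(len(q))]; print("plane",np.linalg.lstsq(A,q[:,2],rcond=None)[0])
c=cam("side"); cv2.imwrite("pics/s7.png",cv2.resize(c["color"][150:260,220:400,::-1],None,fx=4,fy=4))
```

```text
25.15 [ 0.52810668 -0.16297796  0.36255739] [-0.03295    -0.36436843  0.59648077]
cover [  279     0    80   165 11331] [539.3 -75. ] [125.7  60.1] 82.91 z 0.0704
plane [-0.00022022 -0.00581977  0.07051925]
```

View pics/s7.png

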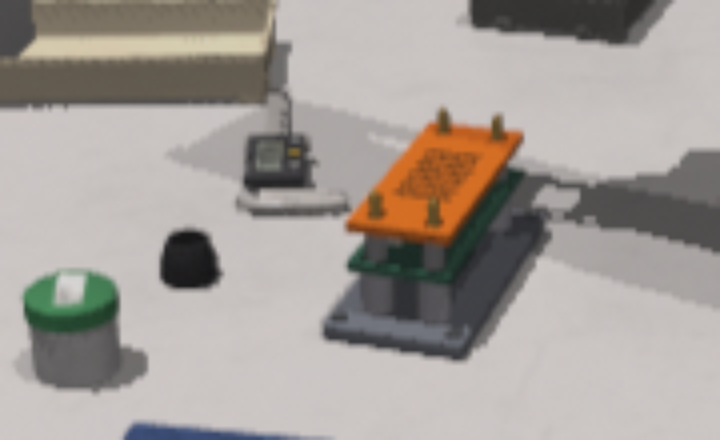

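The cover and board lie flat on their steps with all four pins through the cover. The pot, loupe and caliper have not moved.

```bash
python3 -c "
from plant import robot
print(robot.close_job())"
```

```text
the job is handed in; nothing more can be done
None
```

The job is handed in at about 25 s: the board is seated component side up on the lower steps, the cover lies on the upper steps, both are released, and the pot, caliper and loupe were left where they stood.

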